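# Hang the brooch basket and latch the curing arm down

## Robot

A 6-joint arm with a two-finger parallel gripper is mounted at the origin on the work surface. World frame = base frame: x ahead of the robot, y to its left, z up, the work surface at z = 0. Lengths are in m, angles in rad, forces in N, time in s.
With the tool pointing down it reaches from about 0.35 to 0.775 m from the base axis. Payload 5.5 kg.
Tool frame: the origin (TCP) lies between the finger pads; the fingertips stand 19 mm ahead of it and the grasp point (between the pads) is the TCP; z points along the fingers, y is the line along which they close (so a half turn about z gives the same grasp; the last joint's range is limited). The gripper opens to 85 mm and grips with 20 to 120 N. Pads are 22 mm wide; open, the fingers measure 114 mm over their backs; the gripper's body (76 mm by 85 mm) begins 54 mm behind the grasp point. The pads swing forward as they close: fully open they stand 13 mm farther back than shut.
Start: joints at [-1.304, 0.313, 0.046, 1.304, 0, 1.431], TCP at [0.228, -0.528, 0.211] pointing down, gripper open.
Joint ranges: [-2.76, 2.76], [-0.86, 1.69], [-1.03, 1.26], [-2.2, 2.34], [-1.47, 1.5], [-3.14, 3.14]. Speed limits (rad/s): [2.57, 2.57, 3.14, 3.14, 3.14, 3.14].

## Interface

Orientations are given as a unit quaternion [w, x, y, z].
In Python, from workcell import env gives the robot as it stands.
- The arm moves only by the shell command python3 -m pendant 'ROWS' [FORCE]. ROWS is JSON, a list of rows, each an object with "travel": the shift along the tool's x, y, z scaled (see below), a list of three; "rot": the turn, a rotation vector about the tool's x, y, z scaled (see below), a list of three; "fingers": the opening, from -1 (shut) to 1 (fully open). In form: [{"travel": [dx, dy, dz], "rot": [wx, wy, wz], "fingers": fingers}, ...]. A call has 1 to 10 rows; each row is the pose to reach, as a shift and turn from the pose commanded when the call began, along the tool's axes at that moment; what a row does not reach only later rows make up. The controller multiplies each number of a shift by 0.12 m and each number of a turn by 60 degrees. A row lasts 1/10 s, in which the tool goes at most 50 mm and 8.59 degrees, less where a joint would pass 70% of its speed; a pose out of reach is approached as far as the arm can. A call with a number of a shift or a turn outside -1 to 1 is refused whole. A call with a gripper value outside its range is refused whole. The fingers move at their own pace and stop on an object; FORCE is the grip in N (left out, the last holds). Time passes only in rows, so rows that repeat a pose let the fingers close. It gives the time, the measured TCP pose, the force, the opening and the grip force at its end, in the units of the state.
- env.get_state(): the state, without advancing time (a new reading comes with each control period).
- env.read_camera(name): name is "side" or "top" or "wrist"; returns (picture, depth): 384x512x3 uint8, blue, green, red; 384x512 float32, m along the optical axis (not along the pixel's ray), 0 where there is no reading.
- env.camera_model(name): a dict with "fovy" (degrees; the focal length in pixels is half the picture's height over the tangent of half this angle, whatever the lens; pixels are square), "cx", "cy" (the principal point, pixels), "k1" (the pictures are not rectified: a ray, as slopes to the right and down, at radius r is drawn at 1 + k1 r^2 times it, then the intrinsics apply), "rvec" (rotation vector, rad) and "tvec" (3), from world to camera coordinates, as OpenCV has them; the wrist camera has in their place "T_tool_cam" (4x4, takes a point from camera to tool coordinates, whose origin is the TCP and whose axes are the flange's). Camera axes: x right, y down, z forward; pixel columns grow to the right and rows downward; lengths in m; the calibration is good to about 2 mm. A picture is of the moment at which its call begins: read the wrist's pose just before it. camera_model takes no time and is no camera call.
- env.hand_in(): hands the job in; it is judged then, once.
Trained networks look in the newest picture that a camera, given by its name, has taken for a name from the list of things; names that differ only in an ending like _2 or _b are one class to them, and where a whole thing is asked for, a point or a joint stands for the part that bears it (a point fixed in the world has none). Each returns a list of dicts, best first, with "conf" (0 to 1); they miss things now and then, are a little off and sometimes report something else, mostly with a low value. They report only what shows in the picture. A call takes as long as a camera call. They do not tell look-alikes from the thing itself.
- env.outline_of(camera, target): "mask" (384x512 bool, what is visible of it) and "xy" ([column, row] in pixels, amid what is visible of it).
The state is a dict: "clock": time; "joint_pos": joint angles; "qvel": joint speeds; "tau": joint torques, N m; "tcp_pos": TCP position; "orientation": TCP orientation; "wrist_force": force on the tool from outside, world axes, zero at the start; "ft_torque": the same for the moment, N m; "finger_gap": finger opening in m; "grip_force": force on a finger pad.
Only numpy, scipy, OpenCV 4.12 (cv2) and the standard library are available. Lean on these libraries where they do the work, as an engineer would, in place of code of your own. Each camera call takes 0.05 s, during which the arm holds its last target. There are 200 camera calls.

## Task

Hang the steel basket of glued brooches by its handle on the side hook of the raised sprung arm and let go of it, then press the arm's red pad down until the catch clicks and holds the arm down by itself, so that the basket hangs inside the curing well. The height of the catch is reset from job to job, so feel for it, and do not force the arm against its stop. Leave everything else on the bench where it is.

Things in the scene. Friction and masses are not known exactly. Their poses are not given: they have to be found in the camera images.
- well: Fixed curing unit: grey base plate 320 x 210 x 10 mm; white open-topped well, outside 160 (x) x 130 (y) mm, centred at (-147, -52) mm, floor 10 mm and rim 85 mm above the table. Origin on the table under the arm's hinge; x points from the arm's pad to the hinge, z up. The arm lies along x, its hook sticks out towards -y.
- press_arm (a joint): Sprung arm, 16 mm high, 14 mm wide, red pad at its free end. 0 = raised (0.42 rad above level), grows as pressed. A brass catch beside it holds it somewhere between 0.42 and 0.64; it snaps in some 0.04 rad beyond where the arm then rests, and a rubber stop follows at once. The pad needs 5 N to start, 12 N near the bottom, a few N more to pass the catch; 60 N is forcing it.
- press_hinge (a point): Point on the arm's hinge axis (axis along the well's y), 152 mm above the table. Axes: x back along the arm from pad to hinge, z square to the arm's upper side, y as the well's.
- press_pad (a point): Centre of the upper face of the red press pad (80 x 50 mm), 262 mm from the hinge along the arm; z square to the pad.
- hook_seat (a point): On the centre line of the round steel hook peg (10 mm thick), 150 mm from the hinge, 48 mm out from the arm's centre line towards the well's -y: middle of where the handle hangs. The peg runs level along y from the arm to an upturned end, 80 mm out from the arm's centre line, whose top is 23 mm over the peg's centre line. Turns with the arm.
- basket: Loose steel basket of brooches, 90 (x) x 70 (y) x 36 mm high, about 0.2 kg; origin at the centre of its underside, z up. A stiff bail of 8 mm rod stands over its x axis, opening 79 mm wide, rising to a blunt peak in the middle, with a light wooden grip block on top. Hangs with its x axis parallel to the arm, either way round.
- basket_grip (a point): In the wooden grip block 32 (x) x 16 (y) x 30 mm high of the basket, 125 mm above the basket's underside (block from 106 to 136 mm). Pinching it along the basket's x leaves room for the hook's upturned end between the fingers.
- bail_top (a point): Underside of the bail's peak, 100 mm above the basket's underside: the point that comes to rest on top of the hook peg.
- bead_dish: Bystander, leave alone: blue ceramic dish, 100 mm across, 35 mm high; origin at the centre of its underside.
- bead_jar: Bystander, leave alone: amber bead jar with white lid, 68 mm across, 85 mm high; origin at the centre of its underside.
- varnish: Bystander, leave alone: small clear bottle with black cap, 36 mm across, 80 mm high; origin at the centre of its underside.
- driver: Bystander, leave alone: orange-handled screwdriver, 160 mm long, lying; origin at the centre of its underside near the middle of its length.
- medallion: Bystander, leave alone: gold medallion with blue stone, 64 mm across, 17 mm high, lying; origin at the centre of its underside.
- card_tray: Bystander, leave alone: open cardboard tray, 130 x 180 x 28 mm; origin at the centre of its underside.
- wicker_bowl: Bystander, leave alone: light wooden bowl, 130 mm across, 50 mm high; origin at the centre of its underside.
Not all that is in view belongs to the job. What is shaped like the basket but purple is not meant.

How it is judged:
On the way:
1. the basket hangs by its bail on the hook of the raised arm, let go by the gripper (distance between bail_top and hook_seat below 0.032 m and contact force between basket and press_arm above 0.5 N and value of joint press_arm below 0.12 rad and contact force between basket and the fingers below 0.1 N), for 0.2 s.
At the end, for the whole second after the job is handed in: The catch alone holds the arm down at rest (joint above 0.41 rad, under 0.05 rad/s); the arm carries the basket (bail peak within 32 mm of the hook seat), its underside below 70 mm over the table in the well, within 0.3 rad of upright, slower than 0.06 m/s (distance between bail_top and hook_seat below 0.032 m and contact force between basket and press_arm above 0.5 N and value of joint press_arm above 0.41 rad and velocity of joint press_arm between -0.05 and 0.05 rad/s and height (world z) of basket below 0.07 m and angle between basket's own z axis and vertical below 0.3 rad and linear speed of basket below 0.06 m/s); the robot touches nothing.
It fails at once if the arm is forced: pushed with more than 60 N (contact force between press_arm and the fingers above 60 N or contact force between press_arm and the arm above 60 N).
It fails at once if the basket is tipped over (angle between basket's own z axis and vertical above 0.9 rad).
It fails at once if a bystander is moved by more than 30 mm (distance of any of bead_dish, bead_jar, varnish, driver, medallion, card_tray, wicker_bowl from where it was at the start of the episode above 0.03 m).
It also fails if it takes over 64 s, if anything falls off the work surface, if the arm or the gripper's body presses on something with over 40 N, if the wrist force passes 120 N, or if a joint passes its speed limit or range.

## Working session

There is one attempt and no reset: what is moved stays moved. The work goes in short steps, Python scripts to look and compute and a shell command to move; the robot and the scene stay as the last step left them, time stands still between calls to the robot, and variables do not carry over. Pictures are saved under pics/ and viewed, at most 10 in all, crops included, and the job is handed in when it is done.

```bash
mkdir -p pics; ls; cat > h.py <<'E'
import numpy as np, cv2
from scipy.spatial.transform import Rotation as R
from workcell import env
def K(m):
    f=192/np.tan(np.radians(m['fovy'])/2); return f
def cam(name):
    m=env.camera_model(name)
    if 'rvec' in m:
        Rm=R.from_rotvec(np.ravel(m['rvec'])).as_matrix(); t=np.ravel(m['tvec'])
        return m,Rm.T,-Rm.T@t
    s=env.get_state(); q=s['orientation']; Rt=R.from_quat([q[1],q[2],q[3],q[0]]).as_matrix()
    T=np.array(m['T_tool_cam']); return m,Rt@T[:3,:3],np.array(s['tcp_pos'])+Rt@T[:3,3]
def slopes(m,uv):
    f=K(m); d=(np.asarray(uv,float)-[m['cx'],m['cy']])/f; s=d.copy()
    for _ in range(20): s=d/(1+m['k1']*(s**2).sum(-1,keepdims=True))
    return s
def pts(c,uv,z):
    m,Rw,o=c; s=slopes(m,uv); z=np.asarray(z,float)[...,None]
    return np.concatenate([s*z,z],-1)@Rw.T+o
def cloud(c,depth):
    v,u=np.mgrid[:384,:512]; return pts(c,np.stack([u,v],-1),depth)
def onplane(c,uv,h):
    m,Rw,o=c; s=slopes(m,uv); d=Rw@np.append(s,1); return o+d*(h-o[2])/d[2]
def proj(c,P):
    m,Rw,o=c; p=(np.asarray(P)-o)@Rw; s=p[...,:2]/p[...,2:]
    return s*(1+m['k1']*(s**2).sum(-1,keepdims=True))*K(m)+[m['cx'],m['cy']]
def tool():
    s=env.get_state(); q=s['orientation']; return np.array(s['tcp_pos']),R.from_quat([q[1],q[2],q[3],q[0]])
def to(P,Rt=None):
    p,r=tool(); print('travel',np.round(r.inv().apply(np.asarray(P)-p)/.12,3))
    if Rt is not None: print('rot',np.round(np.degrees((r.inv()*Rt).as_rotvec())/60,3))
E
python3 - <<'E'
from h import *
s=env.get_state(); print(s)
ims=[]
for n in ['top','side']:
    im,d=env.read_camera(n); np.save(n+'.npy',d); cv2.imwrite(f'pics/{n}0.png',im)
    c=cam(n); P=cloud(c,d); print(n,c[2],c[1][:,2])
    for t in ['well','press_arm','press_pad','basket','basket_grip','hook_seat','wicker_bowl']:
        for o in env.outline_of(n,t)[:3]:
            k=o['mask']&(d>0); print(t,round(o['conf'],2),np.round(o['xy']),k.sum(),np.round(np.median(P[k],0),3), np.round(np.percentile(P[k],[2,98],axis=0),3).tolist())
E
```

```text
pics
{'clock': 0.0, 'joint_pos': array([-1.30355863e+00,  3.13963741e-01,  4.49774156e-02,  1.30359276e+00,
       -3.01306342e-06,  1.43117960e+00]), 'qvel': array([ 0.00015231, -0.00055628,  0.00085974, -0.00088487,  0.00185184,
        0.00099134]), 'tau': array([-2.20888701e-04, -4.80617201e+01,  2.98540163e+01,  1.88584614e-02,
       -2.32278690e-04,  4.70221579e-06]), 'tcp_pos': array([ 0.22737656, -0.52754014,  0.20992912]), 'orientation': array([-8.89468550e-04,  9.79379553e-01,  2.02026972e-01, -5.83441819e-05]), 'wrist_force': array([-0.02166864, -0.52549287, -1.01278735]), 'ft_torque': array([ 0.01509921, -0.00169156, -0.01418907]), 'grip_force': 0.0, 'finger_gap': 0.08543894396494993}
top [ 0.40045541 -0.01269311  1.44401764] [ 0.09231697  0.0044271  -0.99571983]
well 0.79 [206. 168.] 4470 [0.601 0.165 0.014] [[0.459, 0.065, 0.004], [0.768, 0.26, 0.28]]
press_arm 0.76 [188. 182.] 771 [0.538 0.199 0.241] [[0.449, 0.128, 0.127], [0.723, 0.228, 0.286]]
press_pad 0.94 [188. 184.] 764 [0.534 0.199 0.243] [[0.449, 0.132, 0.154], [0.722, 0.229, 0.286]]
press_pad 0.75 [169. 255.
[... 1676 characters left out ...]
.] 521 [ 0.543 -0.321  0.021] [[0.491, -0.406, -0.003], [0.594, -0.274, 0.133]]
basket_grip 0.83 [240. 159.] 489 [ 0.687 -0.308  0.021] [[0.644, -0.402, -0.005], [0.733, -0.256, 0.134]]
basket_grip 0.8 [308. 159.] 438 [ 0.399 -0.389  0.021] [[0.353, -0.482, -0.001], [0.441, -0.339, 0.134]]
basket_grip 0.66 [270. 163.] 484 [ 0.542 -0.321  0.02 ] [[0.491, -0.373, -0.003], [0.595, -0.274, 0.133]]
hook_seat 0.87 [220. 219.] 842 [0.571 0.202 0.217] [[0.45, -0.058, -0.004], [0.725, 0.229, 0.284]]
wicker_bowl 0.81 [295. 295.] 1311 [0.298 0.263 0.021] [[0.238, 0.215, -0.001], [0.356, 0.337, 0.052]]
wicker_bowl 0.56 [222. 174.] 346 [ 0.706 -0.158  0.059] [[0.68, -0.204, 0.003], [0.74, -0.144, 0.087]]
```

```bash
python3 - <<'E'
import cv2
a=cv2.imread('pics/top0.png'); cv2.imwrite('pics/t1.png',cv2.resize(a[90:310,130:430],None,fx=2.65,fy=2.65,interpolation=cv2.INTER_CUBIC))
a=cv2.imread('pics/side0.png'); cv2.imwrite('pics/s1.png',cv2.resize(a[110:320,130:410],None,fx=2.8,fy=2.8,interpolation=cv2.INTER_CUBIC))
E
```

```text
(no output)
```

View pics/t1.png

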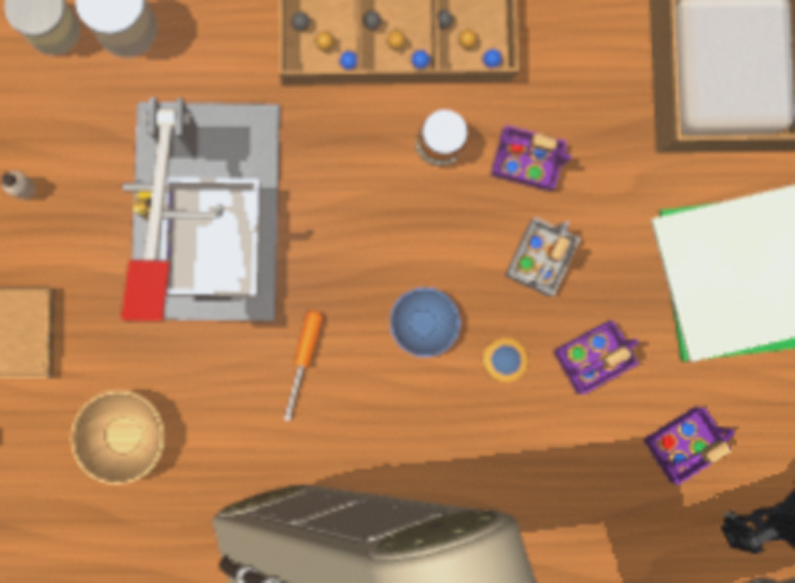

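View pics/s1.png

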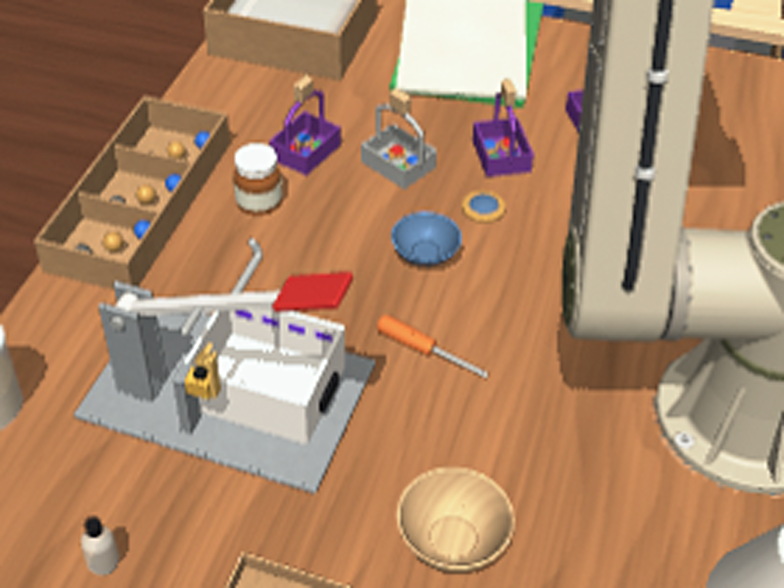

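The top view shows the only steel basket at crop (543,255), about (0.54,-0.32), between purple look-alikes. The press has its hinge at crop (167,115), its red pad at (146,290) and its hook pointing right to (218,211).

```bash
python3 - <<'E'
from h import *
for n in ['top','side']:
    d=np.load(n+'.npy'); im=cv2.imread(f'pics/{n}0.png').astype(int); c=cam(n); P=cloud(c,d); ok=d>0
    b,g,r=im[...,0],im[...,1],im[...,2]
    near=ok&(np.hypot(P[...,0]-.542,P[...,1]+.321)<.085)
    top=near&(P[...,2]>.1); q=P[top]; print(n,'block',top.sum(),q.mean(0),q.min(0),q.max(0))
    body=near&(P[...,2]>.012)&(P[...,2]<.05)
    rc=cv2.minAreaRect((P[body][:,:2]*1000).astype(np.float32)); print('body',body.sum(),rc)
    # bail direction
    bl=near&(P[...,2]>.05)&(P[...,2]<.14); q=P[bl]; X=q[:,:2]-q[:,:2].mean(0); w,v=np.linalg.eigh(X.T@X); print('bail',bl.sum(),q.mean(0),np.degrees(np.arctan2(*v[::-1,1])))
    red=ok&(r>140)&(g<70)&(b<70)&(P[...,0]>.4)&(P[...,1]>.1)&(P[...,2]>.2)
    rc=cv2.minAreaRect((P[red][:,:2]*1000).astype(np.float32)); q=P[red]; print('red',red.sum(),q.mean(0),rc, q[:,2].min(),q[:,2].max())
    arm=ok&~red&(P[...,2]>.14)&(P[...,0]>.44)&(P[...,0]<.8)&(P[...,1]>.02)&(P[...,1]<.3)
    v,u=np.nonzero(arm); A=P[arm]
    o=np.argsort(A[:,0]); print(n,'arm',len(A)); print(np.round(A[o][::max(1,len(A)//45)],3).tolist())
    # base plate
    gray=ok&(abs(P[...,2]-.01)<.006)&(P[...,0]>.4)&(P[...,0]<.85)&(P[...,1]>0)&(P[...,1]<.32)&(abs(r-b)<15)&(r>90)
    k=cv2.morphologyEx(gray.astype(np.uint8),cv2.MORPH_OPEN,np.ones((3,3)));print('plate',k.sum(),cv2.minAreaRect((P[k>0][:,:2]*1000).astype(np.float32)))
    rim=ok&(abs(P[...,2]-.085)<.008)&(P[...,0]>.4)&(P[...,0]<.8)&(P[...,1]>0)&(P[...,1]<.3);print('rim',rim.sum(),cv2.minAreaRect((P[rim][:,:2]*1000).astype(np.float32)))
E
```

```text
top block 58 [ 0.53961301 -0.32229282  0.12834535] [ 0.518234   -0.33471152  0.10162082] [ 0.5613745  -0.31122588  0.14015108]
body 181 ((540.9085693359375, -324.7375183105469), (70.42677307128906, 90.831298828125), 63.46321487426758)
bail 95 [ 0.53910784 -0.32240794  0.11193348] 153.65938075742451
red 305 [0.48393648 0.2018331  0.27114282] ((483.1458740234375, 201.9204864501953), (45.468902587890625, 69.29969024658203), 88.04842376708984) 0.25158541923494626 0.288029745846611
top arm 600
[[0.446, 0.185, 0.284], [0.449, 0.186, 0.281], [0.458, 0.179, 0.284], [0.481, 0.225, 0.27], [0.51, 0.224, 0.261], [0.52, 0.21, 0.254], [0.528, 0.208, 0.247], [0.538, 0.203, 0.24], [0.548, 0.207, 0.237], [0.555, 0.194, 0.233], [0.566, 0.198, 0.229], [0.576, 0.121, 0.221], [0.577, 0.184, 0.218], [0.578, 0.194, 0.213], [0.58, 0.138, 0.216], [0.58, 0.191, 0.217], [0.583, 0.151, 0.218], [0.584, 0.2, 0.219], [0.587, 0.123, 0.233], [0.594, 0.233, 0.152], [0.599, 0.23, 0.164], [0.603, 0.194, 0.199], [0.608, 0.202, 0.211], [0.613, 0.193, 0.2], [0.616, 0.21, 0.203], [0.619, 0.219, 0.206], [0.621, 0.237, 0.199
[... 1789 characters left out ...]
186], [0.649, 0.202, 0.187], [0.658, 0.202, 0.175], [0.667, 0.206, 0.17], [0.675, 0.204, 0.166], [0.684, 0.197, 0.175], [0.694, 0.194, 0.168], [0.697, 0.214, 0.159], [0.7, 0.217, 0.147], [0.703, 0.218, 0.152], [0.707, 0.219, 0.141], [0.71, 0.202, 0.156], [0.713, 0.184, 0.17], [0.715, 0.218, 0.161], [0.718, 0.183, 0.163], [0.721, 0.22, 0.167], [0.724, 0.206, 0.165], [0.728, 0.179, 0.16], [0.731, 0.218, 0.151], [0.736, 0.182, 0.17], [0.739, 0.185, 0.158], [0.745, 0.217, 0.16]]
plate 1979 ((617.4727783203125, 164.7388916015625), (210.99490356445312, 319.6983642578125), 88.20609283447266)
rim 327 ((614.5906372070312, 169.9246826171875), (278.4715576171875, 148.9034881591797), 13.998504638671875)
```

```bash
cat >> h.py <<'E'
def down(yaw):  # tool z down, tool y at yaw deg
    y=np.radians(yaw); Y=np.array([np.cos(y),np.sin(y),0]); Z=np.array([0,0,-1.]); return R.from_matrix(np.c_[np.cross(Y,Z),Y,Z])
E
python3 -c "
from h import *
to([.541,-.322,.25],down(-26.5))"
```

```text
travel [ 3.079 -0.544 -0.326]
rot [ 0.    0.   -0.67]
```

```bash
python3 -m pendant '[{"travel":[1,-0.2,-0.33],"rot":[0,0,0],"fingers":1},{"travel":[1,-0.2,-0.33],"rot":[0,0,0],"fingers":1},{"travel":[1,-0.2,-0.33],"rot":[0,0,0],"fingers":1}]' | tail -3
python3 -m pendant '[{"travel":[1,-0.2,0],"rot":[0,0,0],"fingers":1},{"travel":[1,-0.2,0],"rot":[0,0,0],"fingers":1},{"travel":[1,-0.2,0],"rot":[0,0,0],"fingers":1}]' | tail -3
python3 -m pendant '[{"travel":[1,-0.14,0],"rot":[0,0,-0.14],"fingers":1},{"travel":[1,-0.14,0],"rot":[0,0,-0.28],"fingers":1},{"travel":[1,-0.14,0],"rot":[0,0,-0.42],"fingers":1},{"travel":[1,-0.14,0],"rot":[0,0,-0.56],"fingers":1},{"travel":[1,-0.14,0],"rot":[0,0,-0.67],"fingers":1},{"travel":[1,-0.14,0],"rot":[0,0,-0.67],"fingers":1}]' | tail -3
python3 - <<'E'
from h import *
to([.541,-.322,.25],down(-26.5))
c=cam('wrist'); im,d=env.read_camera('wrist'); cv2.imwrite('pics/w1.png',im); P=cloud(c,d); ok=d>0
near=ok&(np.hypot(P[...,0]-.542,P[...,1]+.321)<.07)
q=P[near&(P[...,2]>.128)&(P[...,2]<.145)]; print(len(q)); 
if len(q): print(q.mean(0),cv2.minAreaRect((q[:,:2]*1000).astype(np.float32)))
q=P[near&(P[...,2]>.028)&(P[...,2]<.045)]; print(len(q)); print(cv2.minAreaRect((q[:,:2]*1000).astype(np.float32)) if len(q) else 0)
E
```

```text
wrist_force: [1.1, 0.1, -0.0]
finger_gap: 0.0854
grip_force: 0.0
wrist_force: [-0.5, -1.3, 0.3]
finger_gap: 0.0853
grip_force: 0.0
wrist_force: [-0.3, 0.0, 0.1]
finger_gap: 0.0854
grip_force: 0.0
travel [0.059 0.047 0.002]
rot [-0.     0.     0.001]
570
[ 0.54592145 -0.32384914  0.13408849] ((545.5421752929688, -324.7979736328125), (16.55159568786621, 31.275951385498047), 63.6765251159668)
654
((545.2115478515625, -324.35498046875), (69.88499450683594, 91.90650939941406), 63.64994812011719)
```

View pics/w1.png

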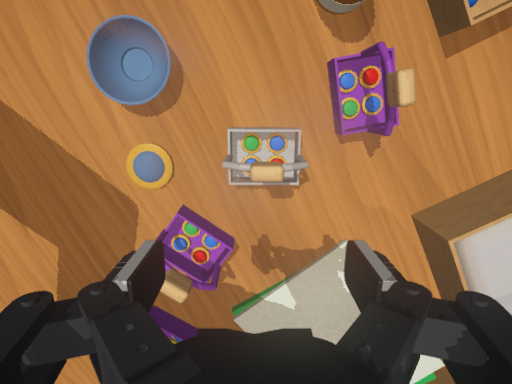

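The wrist view shows the steel basket at (265,157) with its wooden block at (267,172), free of neighbours. Both fits give centre (0.5455,-0.3245) and yaw −26.3°.

```bash
python3 -c "
from h import *
to([.5455,-.3245,.126],down(-26.3))"
```

```text
travel [0.06  0.09  1.036]
rot [-0.     0.    -0.005]
```

```bash
python3 -m pendant '[{"travel":[0.06,0.09,0.1],"rot":[0,0,0],"fingers":1},{"travel":[0.06,0.09,0.4],"rot":[0,0,0],"fingers":1},{"travel":[0.06,0.09,0.7],"rot":[0,0,0],"fingers":1},{"travel":[0.06,0.09,1],"rot":[0,0,0],"fingers":1},{"travel":[0.06,0.09,1],"rot":[0,0,0],"fingers":1}]' 40
python3 -m pendant '[{"travel":[0,0,0.03],"rot":[0,0,0],"fingers":0.2},{"travel":[0,0,0.03],"rot":[0,0,0],"fingers":-0.2},{"travel":[0,0,0.03],"rot":[0,0,0],"fingers":-1},{"travel":[0,0,0.03],"rot":[0,0,0],"fingers":-1},{"travel":[0,0,0.03],"rot":[0,0,0],"fingers":-1},{"travel":[0,0,0.03],"rot":[0,0,0],"fingers":-1}]' 40
python3 -m pendant '[{"travel":[0,0,-0.2],"rot":[0,0,0],"fingers":-1},{"travel":[0,0,-0.5],"rot":[0,0,0],"fingers":-1},{"travel":[0,0,-0.8],"rot":[0,0,0],"fingers":-1},{"travel":[0,0,-1],"rot":[0,0,0],"fingers":-1},{"travel":[0,0,-1],"rot":[0,0,0],"fingers":-1}]' 40
```

```text
clock: 2.55
tcp_pos: [0.5423, -0.3219, 0.1238]
orientation: [-0.005, 0.851, 0.525, -0.002]
wrist_force: [-0.6, 0.4, -1.1]
finger_gap: 0.0853
grip_force: 0.0
clock: 3.15
tcp_pos: [0.5456, -0.3248, 0.1275]
orientation: [0.001, 0.85, 0.526, 0.0]
wrist_force: [0.9, 1.4, 0.3]
finger_gap: 0.0002
grip_force: 0.0
clock: 3.65
tcp_pos: [0.547, -0.3258, 0.2517]
orientation: [0.004, 0.85, 0.526, 0.001]
wrist_force: [0.2, -1.1, 1.2]
finger_gap: 0.0001
grip_force: 0.0
```

```bash
python3 - <<'E'
from h import *
c=cam('wrist'); im,d=env.read_camera('wrist'); cv2.imwrite('pics/w2.png',im); P=cloud(c,d); ok=d>0
near=ok&(np.hypot(P[...,0]-.542,P[...,1]+.321)<.07)
q=P[near&(P[...,2]>.12)&(P[...,2]<.145)]; print(len(q)); 
if len(q): print(q.mean(0),cv2.minAreaRect((q[:,:2]*1000).astype(np.float32)))
q=P[near&(P[...,2]>.028)&(P[...,2]<.045)]; print(len(q)); print(cv2.minAreaRect((q[:,:2]*1000).astype(np.float32)) if len(q) else 0)
print(tool()[0], tool()[1].as_matrix(), env.camera_model('wrist')['T_tool_cam'])
E
```

```text
585
[ 0.54660305 -0.32324146  0.1335022 ] ((546.1708984375, -324.16119384765625), (15.042606353759766, 31.724044799804688), 63.191646575927734)
600
((545.8682250976562, -324.4395751953125), (69.20865631103516, 91.5607681274414), 63.35912322998047)
[ 0.5463267  -0.32528403  0.24918236] [[ 0.44610925  0.89497116  0.00362881]
 [ 0.89497794 -0.4461007  -0.00294326]
 [-0.00101532  0.00456072 -0.99998908]] [[-5.47382508e-04 -9.62907608e-01 -2.69830758e-01  6.74207052e-02]
 [ 9.99999780e-01 -4.26280427e-04 -5.07405909e-04 -4.54954986e-04]
 [ 3.73561439e-04 -2.69830977e-01  9.62907630e-01 -1.62169939e-01]
 [ 0.00000000e+00  0.00000000e+00  0.00000000e+00  1.00000000e+00]]
```

View pics/w2.png

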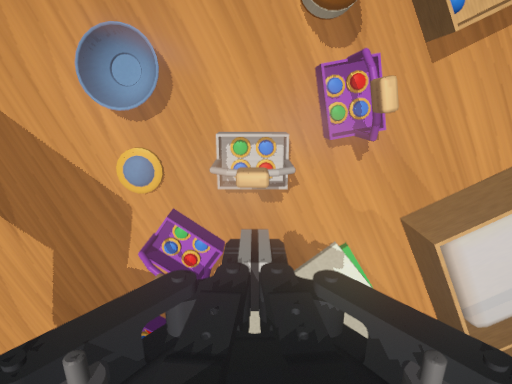

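```bash
python3 - <<'E'
from h import *
c=cam('wrist'); im,d=env.read_camera('wrist'); P=cloud(c,d); p,r=tool()
for v in (232,238,245,255,265,280,300,330):
    for u in (245,250,262,267): print(v,u,np.round(d[v,u],3),np.round(r.inv().apply(P[v,u]-p)*1000,1) if d[v,u]>0 else None)
m=c[0]; print(m['fovy'],m['k1'],m['cx'],m['cy'])
print(proj(c,p+r.apply([[0,0,0],[0,0,.019],[0,0,.12]])))
print({k:env.get_state()[k] for k in('finger_gap','grip_force')})
E
```

```text
232 245 0.145 [  9.7  -4.2 -29.2]
232 250 0.146 [  9.5  -1.8 -28.7]
232 262 0.145 [ 10.1   3.9 -30. ]
232 267 0.146 [  9.3   6.3 -28.3]
238 245 0.138 [ 10.2  -4.  -37.2]
238 250 0.139 [  9.7  -1.8 -36.1]
238 262 0.138 [ 10.    3.7 -36.8]
238 267 0.138 [  9.9   6.  -36.5]
245 245 0.132 [  9.5  -3.9 -43. ]
245 250 0.131 [ 10.   -1.7 -44. ]
245 262 0.131 [  9.9   3.5 -43.8]
245 267 0.131 [ 10.    5.6 -44.1]
255 245 0.123 [  9.5  -3.6 -52.3]
255 250 0.122 [  9.9  -1.6 -53. ]
255 262 0.123 [  9.8   3.3 -52.9]
255 267 0.124 [  9.3   5.3 -51.9]
265 245 0.114 [ 10.3  -3.4 -61.9]
265 250 0.116 [  9.   -1.5 -59.4]
265 262 0.116 [  9.1   3.1 -59.7]
265 267 0.113 [ 10.6   4.9 -62.3]
280 245 0.102 [ 11.4  -3.  -73.9]
280 250 0.111 [  6.3  -1.5 -65.7]
280 262 0.103 [ 10.5   2.7 -72.5]
280 267 0.103 [ 10.7   4.4 -72.8]
300 245 0.099 [  6.6  -3.  -78.2]
300 250 0.112 [ -1.4  -1.5 -66.9]
300 262 0.109 [  0.2   2.9 -69.2]
300 267 0.092 [ 11.1   3.9 -84.5]
330 245 0.107 [ -8.8  -3.2 -74. ]
330 250 0.468 [-264.6   -5.9  228.6]
330 262 0.107 [ -8.7   2.8 -74. ]
330 267 0.092 [  1.8   3.9 -86.5]
64.48716966039531 -0.03606065261610049 254.2805089976615 192.16239021580637
[[253.80303911 227.56930438]
 [253.76807208 216.20362736]
 [253.65612459 179.68634519]]
{'finger_gap': 2.550200978425909e-06, 'grip_force': 0.0}
```

The basket is untouched. Depth puts the fingertips well behind the place the stated TCP implies, so the real grasp point is offset from the reported TCP. I'll measure that offset.

```bash
python3 - <<'E'
from h import *
c=cam('wrist'); im,d=env.read_camera('wrist'); P=cloud(c,d); p,r=tool()
L=r.inv().apply((P-p).reshape(-1,3)).reshape(P.shape)*1000
f=(d>0)&(d<.2)&(np.mgrid[:384,:512][0]<275)
for v in range(226,250,3):
    u=np.nonzero(f[v])[0]
    if len(u): print(v,u.min(),u.max(),np.round(L[v,u].min(0),1),np.round(L[v,u].max(0),1))
k=f&(abs(L[...,2]+40)<12); print('front x',np.median(L[k][:,0]),'y',np.percentile(L[k][:,1],[1,50,99]),'zmax',L[f][:,2].max())
E
```

```text
229 242 267 [  9.   -6.  -26.4] [ 10.4   6.3 -23. ]
232 241 268 [  9.1  -6.3 -30.6] [ 10.6   6.5 -27. ]
235 241 268 [  9.2  -6.1 -33. ] [ 10.2   6.5 -30.7]
238 241 268 [  9.2  -6.  -36.7] [ 10.3   6.2 -34.3]
241 228 281 [  5.2 -12.5 -40.2] [ 10.5  12.8 -28.7]
244 226 283 [  5.1 -13.2 -43. ] [ 10.3  13.4 -31.8]
247 225 284 [  5.4 -13.4 -46.1] [ 10.4  13.5 -35.6]
front x 9.236279093698673 y [-13.25355756  -0.11027933  13.43126166] zmax -22.960956091405265
```

Offset found: shut tips are at tool z ≈ −24 mm instead of +19, so the true grasp point is about 43 mm behind the reported TCP. That explains the miss. I'll regrasp with the reported TCP z ≈ 0.083.

```bash
python3 -c "
from h import *
to([.546,-.3243,.083],down(-26.5))"
```

```text
travel [0.004 0.007 1.359]
rot [-0.001 -0.     0.   ]
```

```bash
python3 -m pendant '[{"travel":[0,0,0],"rot":[0,0,0],"fingers":1},{"travel":[0,0,0],"rot":[0,0,0],"fingers":1},{"travel":[0,0,0],"rot":[0,0,0],"fingers":1},{"travel":[0,0,0.3],"rot":[0,0,0],"fingers":1},{"travel":[0,0,0.6],"rot":[0,0,0],"fingers":1},{"travel":[0,0,0.8],"rot":[0,0,0],"fingers":1},{"travel":[0,0,0.8],"rot":[0,0,0],"fingers":1}]' 40; python3 -c "
from h import *
to([.546,-.3243,.083],down(-26.5))"
```

```text
clock: 4.5
tcp_pos: [0.5429, -0.3227, 0.1463]
orientation: [-0.004, 0.85, 0.526, -0.001]
wrist_force: [-0.5, 1.3, -0.1]
finger_gap: 0.0855
grip_force: 0.0
travel [-0.001  0.033  0.527]
rot [-0.008 -0.002  0.   ]
```

```bash
python3 -m pendant '[{"travel":[0,0,0.25],"rot":[0,0,0],"fingers":1},{"travel":[0,0,0.45],"rot":[0,0,0],"fingers":1},{"travel":[0,0,0.57],"rot":[0,0,0],"fingers":1},{"travel":[0,0,0.57],"rot":[0,0,0],"fingers":1}]' 40
python3 -m pendant '[{"travel":[0,0,0],"rot":[0,0,0],"fingers":0.2},{"travel":[0,0,0],"rot":[0,0,0],"fingers":-0.2},{"travel":[0,0,0],"rot":[0,0,0],"fingers":-1},{"travel":[0,0,0],"rot":[0,0,0],"fingers":-1},{"travel":[0,0,0],"rot":[0,0,0],"fingers":-1},{"travel":[0,0,0],"rot":[0,0,0],"fingers":-1}]' 40
```

```text
clock: 4.9
tcp_pos: [0.5446, -0.324, 0.0814]
orientation: [-0.001, 0.85, 0.526, -0.001]
wrist_force: [-0.4, 0.7, -1.3]
finger_gap: 0.0857
grip_force: 0.0
clock: 5.5
tcp_pos: [0.5463, -0.3252, 0.0838]
orientation: [0.001, 0.85, 0.526, 0.001]
wrist_force: [0.7, -0.4, 6.4]
finger_gap: 0.0315
grip_force: 41.5
```

Gripped (gap 31.5 mm, 41 N). Lifting.

```bash
python3 -m pendant '[{"travel":[0,0,-0.15],"rot":[0,0,0],"fingers":-1},{"travel":[0,0,-0.4],"rot":[0,0,0],"fingers":-1},{"travel":[0,0,-0.7],"rot":[0,0,0],"fingers":-1},{"travel":[0,0,-1],"rot":[0,0,0],"fingers":-1},{"travel":[0,0,-1],"rot":[0,0,0],"fingers":-1}]' 60; python3 -c "
from h import *
to([.575,.03,.235],down(-1.8))"
```

```text
clock: 6.0
tcp_pos: [0.5473, -0.326, 0.2077]
orientation: [0.004, 0.85, 0.526, 0.001]
wrist_force: [0.8, -1.0, -1.5]
finger_gap: 0.031
grip_force: 60.5
travel [ 2.758 -1.114 -0.241]
rot [ 0.007  0.003 -0.411]
```

```bash
python3 -m pendant '[{"travel":[0.1,-0.04,-0.1],"rot":[0,0,0],"fingers":-1},{"travel":[0.35,-0.14,-0.24],"rot":[0,0,0],"fingers":-1},{"travel":[0.65,-0.26,-0.24],"rot":[0,0,0],"fingers":-1},{"travel":[0.95,-0.38,-0.24],"rot":[0,0,0],"fingers":-1}]' | head -2
python3 -m pendant '[{"travel":[0.3,-0.12,0],"rot":[0,0,0],"fingers":-1},{"travel":[0.6,-0.24,0],"rot":[0,0,0],"fingers":-1},{"travel":[0.95,-0.38,0],"rot":[0,0,0],"fingers":-1}]' | head -2
python3 -m pendant '[{"travel":[0.3,-0.12,0],"rot":[0,0,-0.1],"fingers":-1},{"travel":[0.55,-0.22,0],"rot":[0,0,-0.2],"fingers":-1},{"travel":[0.75,-0.3,0],"rot":[0,0,-0.3],"fingers":-1},{"travel":[0.86,-0.35,0],"rot":[0,0,-0.41],"fingers":-1},{"travel":[0.86,-0.35,0],"rot":[0,0,-0.41],"fingers":-1},{"travel":[0.86,-0.35,0],"rot":[0,0,-0.41],"fingers":-1}]'
python3 - <<'E'
from h import *
c=cam('wrist'); im,d=env.read_camera('wrist'); P=cloud(c,d); ok=d>0
s=proj(c,[[.5795,.154,.213],[.5795,.122,.213],[.588,.122,.234]]); print(s)
vis=im.copy()
for q in s: cv2.drawMarker(vis,tuple(int(round(a)) for a in q),(0,255,0),0,10)
cv2.imwrite('pics/w3.png',vis)
pg=ok&(P[...,2]>.195)&(P[...,2]<.245)&(P[...,0]>.55)&(P[...,0]<.62)&(P[...,1]>.10)&(P[...,1]<.192)
q=P[pg]
for y in np.arange(.1,.192,.01):
    k=abs(q[:,1]-y)<.005
    if k.sum(): print(round(y,3),k.sum(),np.round(np.median(q[k],0),4),np.round(q[k].min(0),3),np.round(q[k].max(0),3))
to([.5795,.154,.235],down(-1.8))
E
```

```text
clock: 6.4
tcp_pos: [0.5545, -0.2001, 0.2301]
clock: 6.7
tcp_pos: [0.564, -0.0776, 0.2295]
clock: 7.3
tcp_pos: [0.5728, 0.0318, 0.23]
orientation: [-0.001, 0.719, 0.695, -0.001]
wrist_force: [-0.0, -0.6, -2.6]
finger_gap: 0.031
grip_force: 60.4
[[260.66119834   0.32216943]
 [262.4022625   64.70024225]
 [280.97063868  58.25557485]]
0.11 106 [0.5888 0.1142 0.2278] [0.583 0.113 0.216] [0.595 0.115 0.233]
0.12 540 [0.5872 0.1191 0.2289] [0.58  0.115 0.213] [0.596 0.125 0.235]
0.13 360 [0.5845 0.13   0.2166] [0.58  0.125 0.212] [0.589 0.135 0.219]
0.14 363 [0.5846 0.1399 0.2165] [0.58  0.135 0.212] [0.59  0.145 0.22 ]
0.15 313 [0.5847 0.1492 0.2163] [0.58  0.145 0.212] [0.59  0.154 0.219]
travel [ 1.025  0.017 -0.04 ]
rot [-0.002  0.    -0.003]
```

View pics/w3.png

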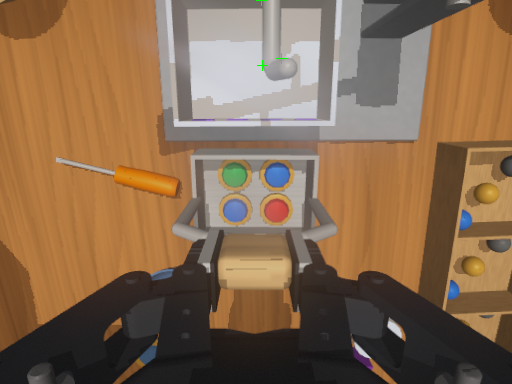

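The wrist view shows the basket square to the hook, with the peg at column 272 and its upturned end at (285,68). From here the peg centre is x≈0.5845, z≈0.214 and its end is y≈0.119, so the seat is at about y 0.151. I'll align and insert.

```bash
python3 -m pendant '[{"travel":[0,0.05,-0.04],"rot":[0,0,0],"fingers":-1},{"travel":[0.1,0.1,-0.04],"rot":[0,0,0],"fingers":-1},{"travel":[0.25,0.1,-0.04],"rot":[0,0,0],"fingers":-1},{"travel":[0.4,0.1,-0.04],"rot":[0,0,0],"fingers":-1},{"travel":[0.4,0.1,-0.04],"rot":[0,0,0],"fingers":-1},{"travel":[0.4,0.1,-0.04],"rot":[0,0,0],"fingers":-1}]'
python3 - <<'E'
from h import *
c=cam('side'); im,d=env.read_camera('side')
cv2.imwrite('pics/s2.png',cv2.resize(im[130:290,140:360],None,fx=3.6,fy=3.6,interpolation=cv2.INTER_CUBIC))
to([.5845,.151,.235],down(-1.8))
E
```

```text
clock: 7.95
tcp_pos: [0.5879, 0.0791, 0.2359]
orientation: [0.0, 0.719, 0.695, -0.0]
wrist_force: [-0.0, -0.5, -2.9]
finger_gap: 0.0313
grip_force: 60.4
travel [ 0.601 -0.048  0.007]
rot [ 0.     0.    -0.002]
```

View pics/s2.png

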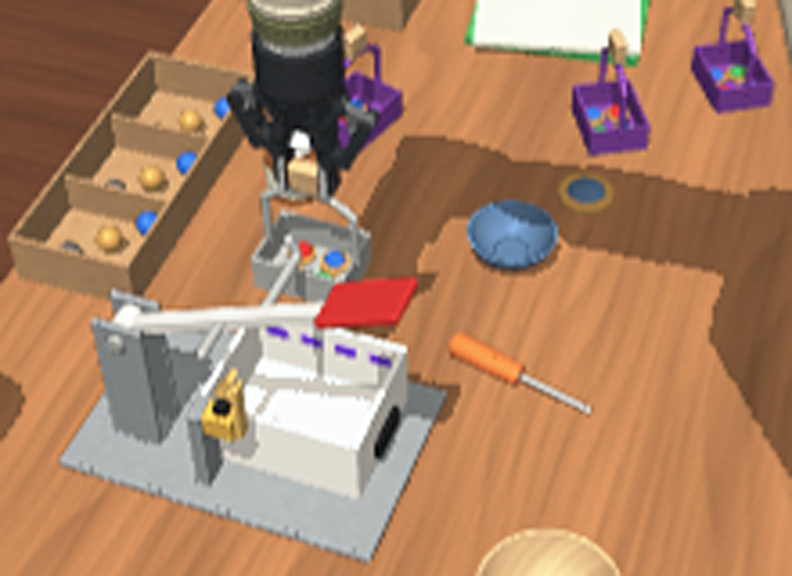

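The side view shows the basket held upright at crop (310,245), with the hook reaching over its rim towards the bail opening. Inserting slowly.

```bash
python3 -m pendant '[{"travel":[0.12,-0.02,0],"rot":[0,0,0],"fingers":-1},{"travel":[0.24,-0.02,0],"rot":[0,0,0],"fingers":-1},{"travel":[0.36,-0.02,0],"rot":[0,0,0],"fingers":-1},{"travel":[0.48,-0.02,0],"rot":[0,0,0],"fingers":-1},{"travel":[0.58,-0.02,0],"rot":[0,0,0],"fingers":-1},{"travel":[0.58,-0.03,0],"rot":[0,0,0],"fingers":-1},{"travel":[0.58,-0.03,0],"rot":[0,0,0],"fingers":-1}]'
python3 - <<'E'
from h import *
c=cam('side'); im,d=env.read_camera('side')
a=cv2.resize(im[130:290,140:360],None,fx=3.6,fy=3.6,interpolation=cv2.INTER_CUBIC); cv2.imwrite('pics/s3.png',a)
to([.5845,.151,.203],down(-1.8))
E
```

```text
clock: 8.7
tcp_pos: [0.5859, 0.149, 0.2359]
orientation: [0.0, 0.718, 0.696, -0.0]
wrist_force: [0.5, -0.2, -3.3]
finger_gap: 0.031
grip_force: 60.4
travel [ 0.02  -0.014  0.274]
rot [-0.     0.    -0.001]
```

View pics/s3.png

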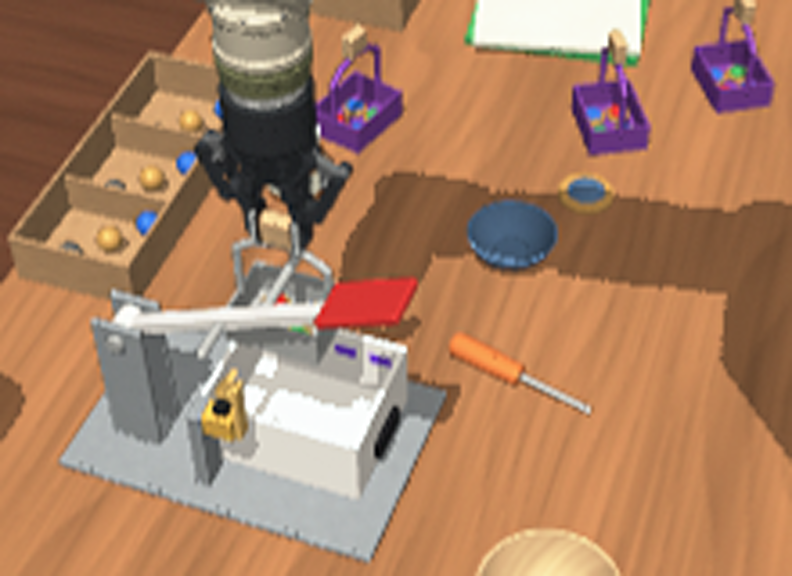

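The bail now straddles the peg at crop (283,262), with its peak above it. Lowering until the weight comes off.

```bash
python3 -m pendant '[{"travel":[0.02,0,0.08],"rot":[0,0,0],"fingers":-1},{"travel":[0.02,0,0.16],"rot":[0,0,0],"fingers":-1},{"travel":[0.02,0,0.22],"rot":[0,0,0],"fingers":-1},{"travel":[0.02,0,0.24],"rot":[0,0,0],"fingers":-1},{"travel":[0.02,0,0.24],"rot":[0,0,0],"fingers":-1}]'
python3 -m pendant '[{"travel":[0,0,0.02],"rot":[0,0,0],"fingers":-1},{"travel":[0,0,0.04],"rot":[0,0,0],"fingers":-1},{"travel":[0,0,0.04],"rot":[0,0,0],"fingers":-1}]'
```

```text
clock: 9.25
tcp_pos: [0.5858, 0.1507, 0.2063]
orientation: [-0.0, 0.719, 0.695, -0.001]
wrist_force: [0.5, -0.4, -2.6]
finger_gap: 0.0311
grip_force: 60.4
clock: 9.55
tcp_pos: [0.5863, 0.1509, 0.2023]
orientation: [0.0, 0.719, 0.695, -0.0]
wrist_force: [1.3, -0.6, -2.6]
finger_gap: 0.0312
grip_force: 60.4
```

```bash
python3 -m pendant '[{"travel":[0,0,0.02],"rot":[0,0,0],"fingers":-1},{"travel":[0,0,0.02],"rot":[0,0,0],"fingers":-1}]'|grep -E 'pos|wrist'
python3 -m pendant '[{"travel":[0,0,0.02],"rot":[0,0,0],"fingers":-1},{"travel":[0,0,0.02],"rot":[0,0,0],"fingers":-1}]'|grep -E 'pos|wrist'
```

```text
tcp_pos: [0.5865, 0.151, 0.2016]
wrist_force: [-2.4, -0.9, 7.4]
tcp_pos: [0.5857, 0.151, 0.1996]
wrist_force: [-5.2, -0.5, 8.6]
```

```bash
python3 -m pendant '[{"travel":[0,0,-0.02],"rot":[0,0,0],"fingers":-1},{"travel":[0,-0.01,-0.03],"rot":[0,0,0],"fingers":-1},{"travel":[0,-0.01,-0.03],"rot":[0,0,0],"fingers":-1}]'|grep -E 'pos|wrist'
python3 -m pendant '[{"travel":[0,0,0],"rot":[0,0,0],"fingers":-0.1},{"travel":[0,0,0],"rot":[0,0,0],"fingers":0.1},{"travel":[0,0,0],"rot":[0,0,0],"fingers":0.3},{"travel":[0,0,0],"rot":[0,0,0],"fingers":0.5},{"travel":[0,0,0],"rot":[0,0,0],"fingers":0.6},{"travel":[0,0,0],"rot":[0,0,0],"fingers":0.6}]'
python3 - <<'E'
from h import *
im,d=env.read_camera('wrist'); c=cam('wrist'); P=cloud(c,d)
s,_=env.read_camera('side'); a=cv2.resize(s[130:270,160:320],None,fx=2.75,fy=2.75,interpolation=cv2.INTER_CUBIC)
cv2.imwrite('pics/ws.png',np.hstack([cv2.resize(im[:,128:384],(256,384)),a[:384]]))
E
```

```text
tcp_pos: [0.5854, 0.1511, 0.2018]
wrist_force: [-0.1, 0.5, 2.5]
clock: 10.85
tcp_pos: [0.5851, 0.151, 0.2011]
orientation: [0.0, 0.719, 0.695, -0.0]
wrist_force: [0.0, 0.2, 0.1]
finger_gap: 0.0681
grip_force: 0.0
```

View pics/ws.png

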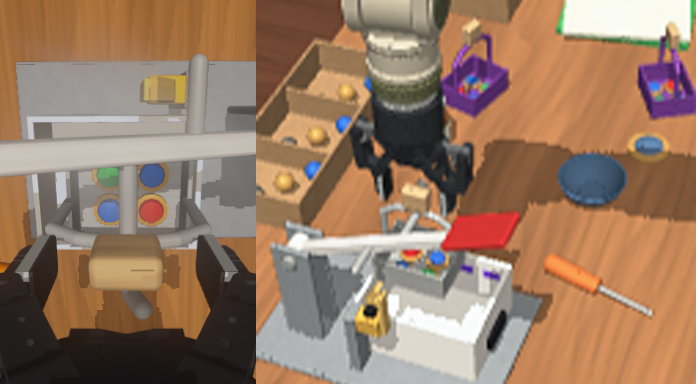

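The basket hangs on the peg (wrist view: peg passes under block at (128,265)), released with the fingers clear and the weight gone from the wrist. Retreating straight up, then over the pad.

```bash
python3 -m pendant '[{"travel":[0,0,-0.1],"rot":[0,0,0],"fingers":0.6},{"travel":[0,0,-0.3],"rot":[0,0,0],"fingers":0.6},{"travel":[0,0,-0.6],"rot":[0,0,0],"fingers":0.6},{"travel":[0,0,-0.9],"rot":[0,0,0],"fingers":0.6},{"travel":[0,0,-0.9],"rot":[0,0,0],"fingers":0.6}]'|grep -E 'pos|wrist'
python3 - <<'E'
from h import *
c=cam('wrist'); im,d=env.read_camera('wrist'); P=cloud(c,d); ok=d>0
im=im.astype(int); red=ok&(im[...,2]>140)&(im[...,1]<70)&(im[...,0]<70)&(P[...,2]>.2)
print(red.sum()); 
if red.sum()>50: print(P[red].mean(0),cv2.minAreaRect((P[red][:,:2]*1000).astype(np.float32)))
q=P[ok&(P[...,2]>.23)&(np.hypot(P[...,0]-.586,P[...,1]-.151)<.03)];print('block',len(q),q.mean(0) if len(q) else 0,q[:,2].max() if len(q) else 0)
to([.487,.201,.29],down(-1.8))
E
```

```text
tcp_pos: [0.587, 0.1513, 0.3159]
wrist_force: [0.6, -0.6, 0.3]
9050
[0.48690528 0.20225519 0.27082361] ((488.07623291015625, 201.47970581054688), (49.839237213134766, 73.46305084228516), 88.575439453125)
block 14123 [0.5865379  0.16433024 0.40997127] 0.4355716944579225
travel [ 0.387 -0.844  0.188]
rot [ 0.007 -0.001 -0.002]
```

```bash
python3 -m pendant '[{"travel":[0.1,-0.25,0],"rot":[0,0,0],"fingers":0},{"travel":[0.25,-0.55,0],"rot":[0,0,0],"fingers":-1},{"travel":[0.39,-0.84,0.1],"rot":[0,0,0],"fingers":-1},{"travel":[0.39,-0.84,0.3],"rot":[0,0,0],"fingers":-1},{"travel":[0.39,-0.84,0.35],"rot":[0,0,0],"fingers":-1},{"travel":[0.39,-0.84,0.35],"rot":[0,0,0],"fingers":-1},{"travel":[0.39,-0.84,0.35],"rot":[0,0,0],"fingers":-1}]'
python3 - <<'E'
from h import *
c=cam('wrist'); im,d=env.read_camera('wrist'); P=cloud(c,d); p,r=tool()
L=r.inv().apply((P-p).reshape(-1,3)).reshape(P.shape)
f=(d>0)&(d<.2)&(abs(L[...,1])<.007)&(abs(L[...,0]-.0095)<.002); print('tip z world',np.percentile(P[f][:,2],[1,5]))
print(p)
h=np.array([.488+.2339,.152])
for j in (0,.1,.2,.3,.42,.46,.5,.56,.62,.68):
    a=.42-j; print(j,'pad x,z',round(h[0]-.262*np.cos(a)+.013*np.sin(a),4),round(.152+.262*np.sin(a)+.013*np.cos(a),4),'tcp z',round(.128+.262*np.sin(a)+.013*np.cos(a),4))
E
```

```text
clock: 12.2
tcp_pos: [0.4865, 0.2008, 0.2674]
orientation: [0.0, 0.719, 0.695, -0.0]
wrist_force: [0.3, 0.2, -0.0]
finger_gap: 0.0001
grip_force: 0.0
tip z world [0.2697763  0.29305781]
[0.48679726 0.20080715 0.26769487]
0 pad x,z 0.488 0.2707 tcp z 0.2467
0.1 pad x,z 0.4773 0.2468 tcp z 0.2228
0.2 pad x,z 0.4691 0.2219 tcp z 0.1979
0.3 pad x,z 0.4633 0.1963 tcp z 0.1723
0.42 pad x,z 0.4599 0.165 tcp z 0.141
0.46 pad x,z 0.4596 0.1545 tcp z 0.1305
0.5 pad x,z 0.4597 0.144 tcp z 0.12
0.56 pad x,z 0.4606 0.1283 tcp z 0.1043
0.62 pad x,z 0.4625 0.1127 tcp z 0.0887
0.68 pad x,z 0.4654 0.0972 tcp z 0.0732
```

```bash
python3 -m pendant '[{"travel":[0,0,0.1],"rot":[0,0,0],"fingers":-1},{"travel":[0,0,0.16],"rot":[0,0,0],"fingers":-1},{"travel":[0,0,0.18],"rot":[0,0,0],"fingers":-1},{"travel":[0,-0.01,0.2],"rot":[0,0,0],"fingers":-1},{"travel":[0,-0.02,0.22],"rot":[0,0,0],"fingers":-1}]' | grep -E 'pos|wrist'
python3 -m pendant '[{"travel":[0,-0.02,0.03],"rot":[0,0,0],"fingers":-1},{"travel":[0,-0.04,0.07],"rot":[0,0,0],"fingers":-1},{"travel":[0,-0.06,0.11],"rot":[0,0,0],"fingers":-1},{"travel":[0,-0.08,0.15],"rot":[0,0,0],"fingers":-1}]' | grep -E 'pos|wrist'
```

```text
tcp_pos: [0.4839, 0.2011, 0.241]
wrist_force: [1.1, -1.4, 4.6]
tcp_pos: [0.4745, 0.2016, 0.2226]
wrist_force: [4.3, -0.2, 3.2]
```

```bash
python3 -m pendant '[{"travel":[0,-0.02,0.05],"rot":[0,0,0],"fingers":-1},{"travel":[0,-0.04,0.1],"rot":[0,0,0],"fingers":-1},{"travel":[0,-0.06,0.15],"rot":[0,0,0],"fingers":-1},{"travel":[0,-0.07,0.2],"rot":[0,0,0],"fingers":-1},{"travel":[0,-0.08,0.25],"rot":[0,0,0],"fingers":-1},{"travel":[0,-0.09,0.3],"rot":[0,0,0],"fingers":-1}]' | grep -E 'pos|wrist'
python3 -m pendant '[{"travel":[0,-0.01,0.05],"rot":[0,0,0],"fingers":-1},{"travel":[0,-0.02,0.1],"rot":[0,0,0],"fingers":-1},{"travel":[0,-0.02,0.15],"rot":[0,0,0],"fingers":-1},{"travel":[0,-0.03,0.2],"rot":[0,0,0],"fingers":-1},{"travel":[0,-0.03,0.24],"rot":[0,0,0],"fingers":-1},{"travel":[0,-0.03,0.24],"rot":[0,0,0],"fingers":-1}]' | grep -E 'pos|wrist'
```

```text
tcp_pos: [0.4626, 0.2021, 0.1864]
wrist_force: [4.0, -0.2, 6.0]
tcp_pos: [0.4584, 0.2022, 0.1578]
wrist_force: [1.8, -0.6, 7.9]
```

```bash
cat > ck.sh <<'E'
ck(){ grep -E 'tcp_pos|wrist_force' | tr '\n' ' ' | tee /dev/stderr | awk '{gsub(/[\[\],]/,""); f=$NF; print "" > "/dev/stderr"; exit (f>20)}'; }
E
. ./ck.sh
python3 -m pendant '[{"travel":[0,0,0.03],"rot":[0,0,0],"fingers":-1},{"travel":[0,0,0.06],"rot":[0,0,0],"fingers":-1},{"travel":[0,0,0.09],"rot":[0,0,0],"fingers":-1},{"travel":[0,0,0.09],"rot":[0,0,0],"fingers":-1}]' | ck &&
python3 -m pendant '[{"travel":[0,0,0.03],"rot":[0,0,0],"fingers":-1},{"travel":[0,0,0.06],"rot":[0,0,0],"fingers":-1},{"travel":[0,0,0.06],"rot":[0,0,0],"fingers":-1}]' | ck &&
python3 -m pendant '[{"travel":[0,0,0.02],"rot":[0,0,0],"fingers":-1},{"travel":[0,0,0.02],"rot":[0,0,0],"fingers":-1}]' | ck &&
python3 -m pendant '[{"travel":[0,0,0.02],"rot":[0,0,0],"fingers":-1},{"travel":[0,0,0.02],"rot":[0,0,0],"fingers":-1}]' | ck &&
python3 -m pendant '[{"travel":[0,0,0.02],"rot":[0,0,0],"fingers":-1},{"travel":[0,0,0.02],"rot":[0,0,0],"fingers":-1}]' | ck &&
python3 -m pendant '[{"travel":[0,0,0.02],"rot":[0,0,0],"fingers":-1},{"travel":[0,0,0.02],"rot":[0,0,0],"fingers":-1}]' | ck &&
python3 -m pendant '[{"travel":[0,0,0.02],"rot":[0,0,0],"fingers":-1},{"travel":[0,0,0.02],"rot":[0,0,0],"fingers":-1}]' | ck &&
python3 -m pendant '[{"travel":[0,0,0.02],"rot":[0,0,0],"fingers":-1},{"travel":[0,0,0.02],"rot":[0,0,0],"fingers":-1}]' | ck
```

```text
tcp_pos
 [0.4573, 0.2022, 0.1255] wrist_force: [-1.6, 0.2, 8.0]
```

```bash
cat > ck.sh <<'E'
ck(){ o=$(grep -E 'tcp_pos|wrist_force' | tr -d '[],\n'); echo "$o"; echo "$o" | awk '{exit ($NF+0>20)}'; }
E
. ./ck.sh
python3 -m pendant '[{"travel":[0,0,0.01],"rot":[0,0,0],"fingers":-1},{"travel":[0,0,0.02],"rot":[0,0,0],"fingers":-1}]' | ck &&
python3 -m pendant '[{"travel":[0,0,0.01],"rot":[0,0,0],"fingers":-1},{"travel":[0,0,0.02],"rot":[0,0,0],"fingers":-1}]' | ck &&
python3 -m pendant '[{"travel":[0,0,0.01],"rot":[0,0,0],"fingers":-1},{"travel":[0,0,0.02],"rot":[0,0,0],"fingers":-1}]' | ck &&
python3 -m pendant '[{"travel":[0,0,0.01],"rot":[0,0,0],"fingers":-1},{"travel":[0,0,0.02],"rot":[0,0,0],"fingers":-1}]' | ck
```

```text
tcp_pos: 0.4574 0.2022 0.1233wrist_force: -2.0 0.1 10.6
tcp_pos: 0.4574 0.2022 0.1208wrist_force: -1.0 -0.1 10.1
tcp_pos: 0.4576 0.2022 0.1184wrist_force: -0.1 0.6 9.8
tcp_pos: 0.4577 0.2022 0.1161wrist_force: -0.8 0.4 10.6
```

```bash
. ./ck.sh
python3 -m pendant '[{"travel":[0,0,0.01],"rot":[0,0,0],"fingers":-1},{"travel":[0,0,0.02],"rot":[0,0,0],"fingers":-1}]' | ck &&
python3 -m pendant '[{"travel":[0,0,0.01],"rot":[0,0,0],"fingers":-1},{"travel":[0,0,0.02],"rot":[0,0,0],"fingers":-1}]' | ck &&
python3 -m pendant '[{"travel":[0,0,0.01],"rot":[0,0,0],"fingers":-1},{"travel":[0,0,0.02],"rot":[0,0,0],"fingers":-1}]' | ck &&
python3 -m pendant '[{"travel":[0,0,0.01],"rot":[0,0,0],"fingers":-1},{"travel":[0,0,0.02],"rot":[0,0,0],"fingers":-1}]' | ck &&
python3 -m pendant '[{"travel":[0,0,0.01],"rot":[0,0,0],"fingers":-1},{"travel":[0,0,0.02],"rot":[0,0,0],"fingers":-1}]' | ck &&
python3 -m pendant '[{"travel":[0,0,0.01],"rot":[0,0,0],"fingers":-1},{"travel":[0,0,0.02],"rot":[0,0,0],"fingers":-1}]' | ck
```

```text
tcp_pos: 0.4579 0.2022 0.1139wrist_force: -1.0 -0.3 11.1
tcp_pos: 0.458 0.2022 0.1116wrist_force: -1.6 0.1 10.3
tcp_pos: 0.4582 0.2022 0.1091wrist_force: -0.7 0.5 10.5
tcp_pos: 0.4584 0.2022 0.1066wrist_force: 0.8 0.0 9.5
tcp_pos: 0.4586 0.2022 0.1042wrist_force: 1.8 0.3 8.9
tcp_pos: 0.4588 0.2022 0.1017wrist_force: 1.6 0.7 6.0
```

```bash
. ./ck.sh
python3 -m pendant '[{"travel":[0,0,0.01],"rot":[0,0,0],"fingers":-1},{"travel":[0,0,0.01],"rot":[0,0,0],"fingers":-1}]' | ck &&
python3 -m pendant '[{"travel":[0,0,0.01],"rot":[0,0,0],"fingers":-1},{"travel":[0,0,0.01],"rot":[0,0,0],"fingers":-1}]' | ck &&
python3 -m pendant '[{"travel":[0,0,0.01],"rot":[0,0,0],"fingers":-1},{"travel":[0,0,0.01],"rot":[0,0,0],"fingers":-1}]' | ck
python3 - <<'E'
from h import *
c=cam('side'); im,d=env.read_camera('side'); P=cloud(c,d); q=im.astype(int)
red=(d>0)&(q[...,2]>140)&(q[...,1]<70)&(q[...,0]<70)&(P[...,0]>.38)&(P[...,1]>.1)&(P[...,2]>.05)
z=P[red]; print(red.sum(),z.mean(0)); A=np.c_[z[:,:2],np.ones(len(z))]; s=np.linalg.lstsq(A,z[:,2],rcond=None)[0]; print('slope',s, 'joint',.42+np.arctan(s[0]))
cv2.imwrite('pics/s4.png',cv2.resize(im[130:290,140:360],None,fx=3.6,fy=3.6,interpolation=cv2.INTER_CUBIC))
E
```

```text
tcp_pos: 0.4589 0.2022 0.1007wrist_force: 0.2 -0.2 10.2
tcp_pos: 0.4591 0.2022 0.0996wrist_force: 1.6 -1.3 10.3
tcp_pos: 0.4592 0.2022 0.0985wrist_force: 1.9 -0.4 10.7
266 [0.46742823 0.23524028 0.11838917]
slope [ 0.17447845 -0.00675968  0.03842317] joint 0.5927395683312217
```

View pics/s4.png

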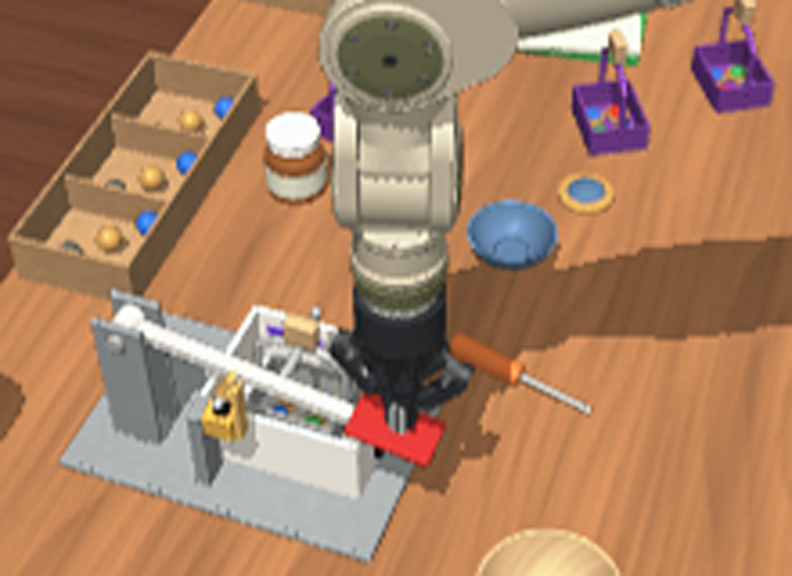

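```bash
. ./ck.sh
python3 -m pendant '[{"travel":[0,0.002,0.01],"rot":[0,0,0],"fingers":-1},{"travel":[0,0.003,0.02],"rot":[0,0,0],"fingers":-1}]' | ck &&
python3 -m pendant '[{"travel":[0,0.002,0.01],"rot":[0,0,0],"fingers":-1},{"travel":[0,0.003,0.02],"rot":[0,0,0],"fingers":-1}]' | ck &&
python3 -m pendant '[{"travel":[0,0.002,0.01],"rot":[0,0,0],"fingers":-1},{"travel":[0,0.003,0.02],"rot":[0,0,0],"fingers":-1}]' | ck &&
python3 -m pendant '[{"travel":[0,0.002,0.01],"rot":[0,0,0],"fingers":-1},{"travel":[0,0.003,0.02],"rot":[0,0,0],"fingers":-1}]' | ck &&
python3 -m pendant '[{"travel":[0,0.002,0.01],"rot":[0,0,0],"fingers":-1},{"travel":[0,0.003,0.02],"rot":[0,0,0],"fingers":-1}]' | ck
```

```text
tcp_pos: 0.4595 0.2022 0.0962wrist_force: 1.1 -0.6 10.6
tcp_pos: 0.4598 0.2022 0.0938wrist_force: 2.1 -0.9 10.3
tcp_pos: 0.4602 0.2021 0.0914wrist_force: 0.7 -0.2 10.5
tcp_pos: 0.4606 0.2021 0.089wrist_force: 0.4 -0.6 10.8
tcp_pos: 0.461 0.2022 0.0874wrist_force: -2.7 -1.1 22.3
```

```bash
. ./ck.sh
python3 -m pendant '[{"travel":[0,0,0],"rot":[0,0,0],"fingers":-1}]' | ck
python3 -m pendant '[{"travel":[0,0,0.005],"rot":[0,0,0],"fingers":-1}]' | ck
python3 - <<'E'
from h import *
s=env.get_state(); print(s['wrist_force'],s['tcp_pos'])
c=cam('side'); im,d=env.read_camera('side'); P=cloud(c,d); q=im.astype(int)
red=(d>0)&(q[...,2]>140)&(q[...,1]<70)&(q[...,0]<70)&(P[...,0]>.38)&(P[...,1]>.1)&(P[...,2]>.05)
z=P[red]; print(red.sum(),z.mean(0)); A=np.c_[z[:,:2],np.ones(len(z))]; s=np.linalg.lstsq(A,z[:,2],rcond=None)[0]; print('joint',.42+np.arctan(s[0]))
E
```

```text
tcp_pos: 0.461 0.2022 0.0876wrist_force: -2.0 -1.1 18.4
tcp_pos: 0.461 0.2022 0.0873wrist_force: -3.4 -1.6 22.0
[-3.40920339 -1.6225086  21.99785086] [0.46104667 0.20218583 0.08733093]
263 [0.46876098 0.23585284 0.1077153 ]
joint 0.624297996260565
```

```bash
. ./ck.sh
python3 -m pendant '[{"travel":[0,0,-0.01],"rot":[0,0,0],"fingers":-1},{"travel":[0,0,-0.02],"rot":[0,0,0],"fingers":-1}]' | ck
python3 -m pendant '[{"travel":[0,0,-0.01],"rot":[0,0,0],"fingers":-1},{"travel":[0,0,-0.02],"rot":[0,0,0],"fingers":-1}]' | ck
python3 -m pendant '[{"travel":[0,0,-0.01],"rot":[0,0,0],"fingers":-1},{"travel":[0,0,-0.02],"rot":[0,0,0],"fingers":-1}]' | ck
python3 -m pendant '[{"travel":[0,0,-0.01],"rot":[0,0,0],"fingers":-1},{"travel":[0,0,-0.02],"rot":[0,0,0],"fingers":-1}]' | ck
python3 -m pendant '[{"travel":[0,0,-0.01],"rot":[0,0,0],"fingers":-1},{"travel":[0,0,-0.02],"rot":[0,0,0],"fingers":-1}]' | ck
python3 -m pendant '[{"travel":[0,0,-0.01],"rot":[0,0,0],"fingers":-1},{"travel":[0,0,-0.02],"rot":[0,0,0],"fingers":-1}]' | ck
```

```text
tcp_pos: 0.4606 0.2021 0.0888wrist_force: 0.9 0.2 10.1
tcp_pos: 0.4604 0.2021 0.0908wrist_force: -0.0 -0.5 9.7
tcp_pos: 0.46 0.2021 0.093wrist_force: -2.0 -1.0 9.7
tcp_pos: 0.4597 0.2022 0.0952wrist_force: -1.1 -0.1 9.6
tcp_pos: 0.4594 0.2021 0.0975wrist_force: -1.8 0.3 10.3
tcp_pos: 0.4591 0.2022 0.0998wrist_force: -1.8 -0.2 10.2
```

The arm is still pushing up at 10 N after a 12 mm rise, so the catch hasn't snapped. The stiffness at z≈0.087 was the catch itself. Going back down and pushing through in small steps.

```bash
sed -i 's/>20/>36/' ck.sh; . ./ck.sh
python3 -m pendant '[{"travel":[0,0.003,0.03],"rot":[0,0,0],"fingers":-1},{"travel":[0,0.006,0.06],"rot":[0,0,0],"fingers":-1},{"travel":[0,0.012,0.09],"rot":[0,0,0],"fingers":-1},{"travel":[0,0.015,0.105],"rot":[0,0,0],"fingers":-1}]' | ck
for i in 1; do :; done
python3 -m pendant '[{"travel":[0,0,0.01],"rot":[0,0,0],"fingers":-1}]' | ck &&
python3 -m pendant '[{"travel":[0,0,0.005],"rot":[0,0,0],"fingers":-1}]' | ck &&
python3 -m pendant '[{"travel":[0,0,0.005],"rot":[0,0,0],"fingers":-1}]' | ck &&
python3 -m pendant '[{"travel":[0,0,0.005],"rot":[0,0,0],"fingers":-1}]' | ck &&
python3 -m pendant '[{"travel":[0,0,0.005],"rot":[0,0,0],"fingers":-1}]' | ck &&
python3 -m pendant '[{"travel":[0,0,0.005],"rot":[0,0,0],"fingers":-1}]' | ck &&
python3 -m pendant '[{"travel":[0,0,0.005],"rot":[0,0,0],"fingers":-1}]' | ck
```

```text
tcp_pos: 0.461 0.2021 0.0875wrist_force: -5.0 -0.7 20.5
tcp_pos: 0.4611 0.2021 0.0871wrist_force: -7.7 -0.2 24.4
tcp_pos: 0.4612 0.2022 0.087wrist_force: -7.7 -1.0 24.9
tcp_pos: 0.4613 0.2022 0.0868wrist_force: -8.6 -1.3 27.8
tcp_pos: 0.4613 0.2022 0.0866wrist_force: -8.2 -1.8 29.3
tcp_pos: 0.4614 0.2022 0.0864wrist_force: -7.9 -2.6 32.1
tcp_pos: 0.4614 0.2022 0.0861wrist_force: -10.2 -2.4 35.0
tcp_pos: 0.4615 0.2022 0.0859wrist_force: -10.8 -4.1 39.1
```

No click even at 39 N, so this is probably the rubber stop, with the catch already snapped and its rest height just above where I last backed off to. Backing off further to check.

```bash
. ./ck.sh
python3 -m pendant '[{"travel":[0,-0.005,-0.03],"rot":[0,0,0],"fingers":-1},{"travel":[0,-0.01,-0.06],"rot":[0,0,0],"fingers":-1},{"travel":[0,-0.015,-0.1],"rot":[0,0,0],"fingers":-1},{"travel":[0,-0.015,-0.12],"rot":[0,0,0],"fingers":-1}]' | ck
python3 -m pendant '[{"travel":[0,0,-0.01],"rot":[0,0,0],"fingers":-1},{"travel":[0,0,-0.02],"rot":[0,0,0],"fingers":-1}]' | ck
python3 -m pendant '[{"travel":[0,0,-0.01],"rot":[0,0,0],"fingers":-1},{"travel":[0,0,-0.02],"rot":[0,0,0],"fingers":-1}]' | ck
python3 -m pendant '[{"travel":[0,0,-0.01],"rot":[0,0,0],"fingers":-1},{"travel":[0,0,-0.02],"rot":[0,0,0],"fingers":-1}]' | ck
python3 -m pendant '[{"travel":[0,0,-0.01],"rot":[0,0,0],"fingers":-1},{"travel":[0,0,-0.02],"rot":[0,0,0],"fingers":-1}]' | ck
```

```text
tcp_pos: 0.4595 0.2022 0.0973wrist_force: -2.0 -0.1 10.3
tcp_pos: 0.4592 0.2022 0.0993wrist_force: -1.6 -0.0 10.5
tcp_pos: 0.4589 0.2021 0.1015wrist_force: -1.4 -0.1 6.9
tcp_pos: 0.4589 0.2018 0.1029wrist_force: -0.3 0.9 -0.5
tcp_pos: 0.4602 0.2017 0.1056wrist_force: 0.0 -0.6 -0.2
```

The force drops to zero at z≈0.102, so the catch holds the arm. Retreating and verifying.

```bash
python3 -m pendant '[{"travel":[0,0,-0.15],"rot":[0,0,0],"fingers":-1},{"travel":[0,0,-0.4],"rot":[0,0,0],"fingers":-1},{"travel":[0,0,-0.7],"rot":[0,0,0],"fingers":-1},{"travel":[0,0,-1],"rot":[0,0,0],"fingers":-1},{"travel":[0,0,-1],"rot":[0,0,0],"fingers":-1}]' | grep -E 'clock|pos|wrist'
python3 -m pendant '[{"travel":[-0.3,-0.3,-0.3],"rot":[0,0,0],"fingers":-1},{"travel":[-0.3,-0.6,-0.3],"rot":[0,0,0],"fingers":-1},{"travel":[-0.3,-0.6,-0.3],"rot":[0,0,0],"fingers":-1},{"travel":[-0.3,-0.6,-0.3],"rot":[0,0,0],"fingers":-1},{"travel":[-0.3,-0.6,-0.3],"rot":[0,0,0],"fingers":-1},{"travel":[-0.3,-0.6,-0.3],"rot":[0,0,0],"fingers":-1},{"travel":[-0.3,-0.6,-0.3],"rot":[0,0,0],"fingers":-1},{"travel":[-0.3,-0.6,-0.3],"rot":[0,0,0],"fingers":-1}]' | grep -E 'clock|pos|wrist'
python3 - <<'E'
from h import *
c=cam('side')
for i in range(2):
    im,d=env.read_camera('side'); P=cloud(c,d); q=im.astype(int)
    red=(d>0)&(q[...,2]>140)&(q[...,1]<70)&(q[...,0]<70)&(P[...,0]>.38)&(P[...,1]>.1)&(P[...,2]>.05)
    z=P[red]; A=np.c_[z[:,:2],np.ones(len(z))]; s=np.linalg.lstsq(A,z[:,2],rcond=None)[0]; print(red.sum(),z.mean(0),'joint',.42+np.arctan(s[0]))
cv2.imwrite('pics/s5.png',cv2.resize(im[130:290,140:360],None,fx=3.6,fy=3.6,interpolation=cv2.INTER_CUBIC))
E
```

```text
clock: 24.15
tcp_pos: [0.4636, 0.2025, 0.2311]
wrist_force: [0.2, 1.4, -0.1]
clock: 24.95
tcp_pos: [0.3884, 0.1684, 0.2618]
wrist_force: [0.2, -0.6, 1.0]
335 [0.46591191 0.2264645  0.12162329] joint 0.5769955446972349
332 [0.46595923 0.22686994 0.12183196] joint 0.5820674764766837
```

View pics/s5.png

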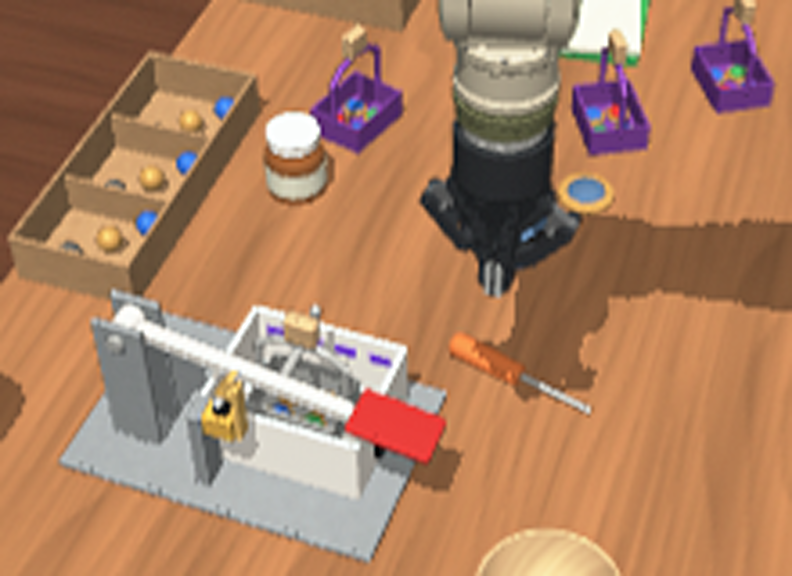

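The arm stays down on its own at about 0.58 rad. The basket hangs upright in the well (crop (300,370)), the bystanders are in place and the robot is clear.

```bash
python3 -c "
from h import *
print(env.hand_in())"
```

```text
the job is handed in; nothing more can be done
None
```

The basket hangs by its handle on the hook inside the well, the catch holds the arm down by itself at about 0.58 rad (peak push 39 N at the wrist), no bystander was touched, and the job is handed in; no verdict came back.

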